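# Find the spare eyepiece in the lidded tubs

## Robot

A 6-joint arm with a two-finger parallel gripper is mounted at the origin on a cart in front of the work surface, level with it; the furniture and walls round the work are solid. World frame = base frame: x ahead of the robot, y to its left, z up, the work surface at z = 0. Lengths are in m, angles in degrees, forces in N, time in s.
With the tool pointing down it reaches from about 0.375 to 0.9 m from the base axis. Payload 3.1 kg.
Tool frame: the origin (TCP) lies at the very end of the fingers, on their centre line; the grasp point (between the pads) lies 19 mm behind it (bot.grip_point_offset is the distance from the TCP to the grasp point, in m); z points along the fingers, x is the direction in which the jaws open and shut, and the axes are right-handed (so a half turn about z gives the same grasp; the last joint's range is limited). The gripper opens to 87 mm and grips with 3 to 60 N. Pads are 19 mm wide; open, the fingers measure 117 mm over their backs; the gripper's body (75 mm by 190 mm) begins 51 mm behind the grasp point.
Start: joints at [61.851, 30.224, 82.088, -0, 67.689, -10.227], TCP at [0.192, 0.595, 0.223] pointing down, gripper open.
Joint ranges: [-176.69, 176.69], [-43.24, 126.21], [12.49, 139.97], [-82, 262], [0, 151.66], [-163.58, 163.58]. Speed limits (degrees/s): [159.86, 159.86, 180, 180, 180, 180].

## Interface

Orientations are given as a 3x3 rotation matrix whose columns are the frame's x, y, z axes.
In Python, from rig import bot, capture, recognise, place_of gives the robot as it stands.
- The arm moves only by the tool send_rows, never from a script. Its argument "motion" is a list of rows, each a list of 2 entries, a list of its own where there are three numbers: the shift along the tool's x, y, z in mm, then the turn about the tool's z in rad. A call has exactly 5 rows; each row shifts and turns the pose as measured when the row begins, along the tool's axes as they then stand; what a row does not reach is not made up. A row lasts 1/12 s, in which the tool goes at most 41.7 mm and 7.16 degrees, less where a joint would pass 70% of its speed; a pose out of reach is approached as far as the arm can. A call with a gripper value outside its range is refused whole. "gripper" is the closure, from 0 (fully open) to 1 (shut), set as the call begins (left out, the last holds). The fingers move at their own pace and stop on an object; the grip force is fixed at half the most. Time passes only in rows, so rows that do not move let the fingers close, or fill a call up. It gives the time, the measured TCP pose, the force and the opening at its end, in the units of the state.
- bot.read_state(): the state, without advancing time (a new reading comes with each control period).
- capture(name): name is "scene" or "top" or "wrist"; returns a dict with "image" (400x640x3 uint8, blue, green, red), "fx", "fy", "cx", "cy" (pixels), "rvec" (rotation vector, rad) and "tvec" (3), from world to camera coordinates, as OpenCV has them. Camera axes: x right, y down, z forward; pixel columns grow to the right and rows downward; lengths in m; the calibration is good to about 2 mm. A picture is of the moment at which its call begins. There is no depth.
- bot.hand_in(): hands the job in, once; it reports no verdict.
Trained networks look in the newest picture that a camera, given by its name, has taken for a name from the list of things; names that differ only in an ending like _2 or _b are one class to them, and where a whole thing is asked for, a point or a joint stands for the part that bears it (a point fixed in the world has none). Each returns a list of dicts, best first, with "p" (0 to 1); they miss things now and then, are a little off and sometimes report something else, mostly with a low value. They report only what shows in the picture. A call takes as long as a camera call.
- recognise(camera, target): "xy" ([column, row] in pixels, amid what is visible of it).
- place_of(camera, target): "xy" ([column, row] in pixels: a listed point, or the origin of a listed thing).
The state is a dict: "time_s": time; "joint_positions": joint angles; "qvel": joint speeds; "tau": joint torques, N m; "position": TCP position; "tcp_rot": TCP orientation; "force": force on the tool from outside, world axes, zero at the start; "moment": the same for the moment, N m; "opening": opening from 0.0 (shut) to 1.0 (fully open).
Only numpy, scipy, OpenCV 4.12 (cv2) and the standard library are available. Lean on these libraries where they do the work, as an engineer would, in place of code of your own. Each camera call takes 0.05 s, during which the arm holds its last target.

## Task

The spare eyepiece is in one of the three closed tubs. Starting with the leftmost tub and working to the right, lift the lids one by one until you find it, putting each lid back before you open the next tub; then stand the eyepiece upright in the metal tray. Leave all the tubs closed again with everything else still in them, and do not disturb the other things on the table.

Things in the scene. Friction and masses are not known exactly. Their poses are not given: they have to be found in the camera images.
- tub_left: the leftmost (largest y) of three identical round opaque white plastic tubs in a row across the table: outside diameter 112 mm at the rim (110 at the foot), inside diameter 106 mm at the mouth (104 at the floor), 56 mm high, floor 4 mm thick, stuck down on the table. Origin: centre of its underside, z up. A computer 0.11 m high stands close behind the row; the table in front of it is free to its edge at x = 0.37.
- tub_middle: the middle of three identical round opaque white plastic tubs in a row across the table: outside diameter 112 mm at the rim (110 at the foot), inside diameter 106 mm at the mouth (104 at the floor), 56 mm high, floor 4 mm thick, stuck down on the table. Origin: centre of its underside, z up. A computer 0.11 m high stands close behind the row; the table in front of it is free to its edge at x = 0.37.
- tub_right: the rightmost (smallest y) of three identical round opaque white plastic tubs in a row across the table: outside diameter 112 mm at the rim (110 at the foot), inside diameter 106 mm at the mouth (104 at the floor), 56 mm high, floor 4 mm thick, stuck down on the table. Origin: centre of its underside, z up. A computer 0.11 m high stands close behind the row; the table in front of it is free to its edge at x = 0.37.
- knob_left (a point): loose lid of the left tub, white, 60 g: disc 116 mm wide, 4 mm thick; below it a loose-fitting plug 99 mm wide, 6 mm deep; on it an upright round knob, 22 mm diameter, 34 mm high. Point: on the axis half-way up the knob, 17 mm above the disc, 27 mm above the plug's underside; z up the knob. Seated: 77 mm above the tub's underside; lid lying on the table on its plug: 27 mm above the table.
- knob_middle (a point): loose lid of the middle tub, white, 60 g: disc 116 mm wide, 4 mm thick; below it a loose-fitting plug 99 mm wide, 6 mm deep; on it an upright round knob, 22 mm diameter, 34 mm high. Point: on the axis half-way up the knob, 17 mm above the disc, 27 mm above the plug's underside; z up the knob. Seated: 77 mm above the tub's underside; lid lying on the table on its plug: 27 mm above the table.
- knob_right (a point): loose lid of the right tub, white, 60 g: disc 116 mm wide, 4 mm thick; below it a loose-fitting plug 99 mm wide, 6 mm deep; on it an upright round knob, 22 mm diameter, 34 mm high. Point: on the axis half-way up the knob, 17 mm above the disc, 27 mm above the plug's underside; z up the knob. Seated: 77 mm above the tub's underside; lid lying on the table on its plug: 27 mm above the table.
- eyepiece_center (a point): spare eyepiece, black, 70 g, 40 mm high: round head 32 mm in diameter over its upper half (19 mm), below it a thinner tube 24 mm in diameter on which it stands. Stands head up near the middle (within 7 mm) of one of the three closed tubs, a different one each time. This point: on its axis, half-way up (20 mm above its underside); z towards the head.
- cap_center (a point): dust cap in another tub: flat black round plastic cap, 42 mm in diameter, 9 mm high; to stay in its tub. This point: its centre.
- stick_center (a point): memory stick lying in the remaining tub: 56x18x9 mm; to stay in its tub. This point: its centre.
- tray_in (a point): shallow square open steel tray fixed on the table at the right, in front of the microscope: 124x124 mm outside, walls 3 mm thick and 18 mm high. This point: centre of its inner floor (about 3 mm above the table); x and y along its sides, z up.
- slab_drive: bystander: flat black external drive, 191x59x14 mm, lying left of the tubs. Origin: centre of its underside, long side along x.
- notes: bystander: pad of sticky notes, 76x76x14 mm, near the table's front edge at the left. Origin: centre of its underside.
- timer: bystander: small light-grey bench timer, 60x68x30 mm, behind the right tub. Origin: centre of its underside.

How it is judged:
By the outcome, as a careful person would: the job done as asked, in the order asked, and still so for the second after the job is handed in, with the robot touching nothing.
It also fails if it takes over 72 s, if anything falls off the work surface, if the arm or the gripper's body presses on something with over 40 N, if the wrist force passes 120 N, or if a joint passes its speed limit or range.

## Working session

There is one attempt and no reset: what is moved stays moved. The work goes in short steps, Python scripts to look and compute and a tool call to move; the robot and the scene stay as the last step left them, time stands still between calls to the robot, and variables do not carry over. Pictures are saved under pics/ and viewed, and the job is handed in when it is done.

Besides the shell and the picture viewer there is one more tool, called after "Call:" as a command line: name --argument value ..., lists and objects as JSON in quotes. send_rows: Moves the arm, as the interface text tells. Its arguments: {"type":"object","properties":{"motion":{"type":"array","items":{"type":"array"}},"gripper":{"type":"number"}},"required":["motion"]}

```bash
ls; mkdir -p pics; cat > h.py <<'E'
import numpy as np, cv2
from rig import bot, capture, recognise, place_of
def ray(c,uv):
    R,_=cv2.Rodrigues(np.array(c["rvec"],float)); t=np.array(c["tvec"],float).reshape(3)
    K=np.array([[c["fx"],0,c["cx"]],[0,c["fy"],c["cy"]],[0,0,1]])
    d=R.T@np.linalg.inv(K)@np.array([uv[0],uv[1],1.]); return -R.T@t,d
def at(c,uv,z):
    o,d=ray(c,uv); return o+d*(z-o[2])/d[2]
def proj(c,P):
    K=np.array([[c["fx"],0,c["cx"]],[0,c["fy"],c["cy"]],[0,0,1]])
    return cv2.projectPoints(np.array([P],float),np.array(c["rvec"],float),np.array(c["tvec"],float),K,None)[0].reshape(2)
def st():
    s=bot.read_state(); np.set_printoptions(precision=4,suppress=True)
    print(s["time_s"],np.array(s["position"]),"\n",np.array(s["tcp_rot"]),s["force"],s["opening"],np.array(s["joint_positions"])); return s
E
python3 - <<'E'
from h import *
st()
Z={"knob_left":.077,"knob_middle":.077,"knob_right":.077,"tray_in":.003,"tub_left":0,"tub_middle":0,"tub_right":0,"timer":0}
for n in ["scene","top"]:
    c=capture(n); cv2.imwrite(f"pics/{n}0.png",c["image"])
    for k,z in Z.items():
        r=place_of(n,k)
        for q in r[:2]: print(n,k,round(q["p"],2),np.round(q["xy"],1),at(c,q["xy"],z))
E
```

```text
pics
0.0 [0.192  0.594  0.2216] 
 [[ 0.3077  0.9515 -0.001 ]
 [ 0.9515 -0.3077 -0.0018]
 [-0.0021 -0.0004 -1.    ]] [-0.3379 -0.0974 -0.3799] 1.001818419614697 [ 61.8488  30.2774  82.1552   0.0004  67.6877 -10.2286]
scene knob_left 0.9 [265.2 162.6] [0.5637 0.2686 0.077 ]
scene knob_middle 0.65 [307.9 195.9] [0.5542 0.0892 0.077 ]
scene knob_right 0.9 [379.5 228. ] [ 0.5982 -0.1198  0.077 ]
scene tray_in 0.57 [418.3 339.2] [ 0.4544 -0.3469  0.003 ]
scene tub_left 0.88 [267.6 182.8] [0.5562 0.2621 0.    ]
scene tub_middle 0.8 [310.6 214.2] [0.5554 0.0821 0.    ]
scene tub_right 0.93 [374.9 246.6] [ 0.5906 -0.1216  0.    ]
scene timer 0.58 [396.8 211.7] [ 0.7288 -0.0972  0.    ]
top knob_left 0.59 [226.5 202.9] [0.5592 0.2641 0.077 ]
top knob_middle 0.7 [297.1 209.4] [0.5491 0.0726 0.077 ]
top knob_right 0.98 [368.3 198. ] [ 0.5887 -0.119   0.077 ]
top knob_right 0.2 [233.9 206.8] [0.5493 0.2432 0.077 ]
top tray_in 0.65 [445.4 250.8] [ 0.462  -0.3482  0.003 ]
top tub_left 0.56 [232.7 208.7] [0.5593 0.2641 0.    ]
top tub_right 0.53 [365.9 205.6] [ 0.5843 -0.1216  0.    ]
top timer 0.58 [357.4 157.7] [ 0.73   -0.0941  0.    ]
top timer 0.29 [364.7 204.6] [ 0.5872 -0.1181  0.    ]
```

View pics/scene0.png

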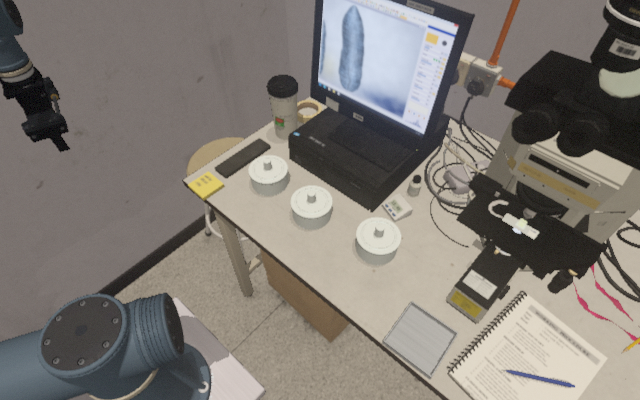

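View pics/top0.png

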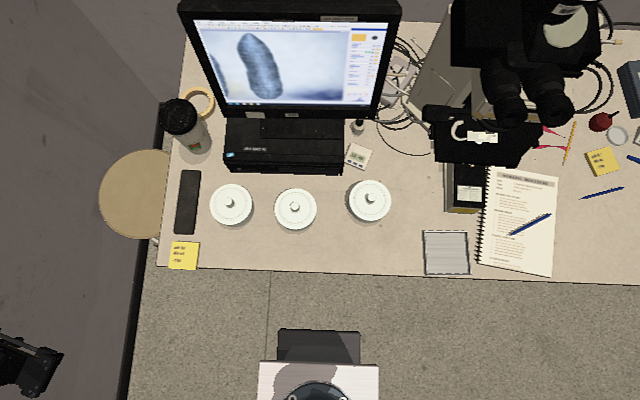

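Scene: three tubs with knobs at about (267,161), (311,190), (379,229), with the tray at (420,338). The top view shows the same layout. I'll refine the lid centres by fitting the discs in the top image.

```bash
python3 - <<'E'
from h import *
c=capture("top"); im=c["image"]
big=cv2.resize(im[160:280,160:480],None,fx=2.5,fy=2.5,interpolation=cv2.INTER_CUBIC); cv2.imwrite("pics/topz.png",big)
hsv=cv2.cvtColor(im,cv2.COLOR_BGR2HSV)
print(hsv[190,230],hsv[240,300])
for n,(x,y) in dict(L=(.559,.264),M=(.550,.075),R=(.586,-.12)).items():
    # search centre+project model rim
    g=cv2.GaussianBlur(cv2.cvtColor(im,cv2.COLOR_BGR2GRAY),(0,0),.7).astype(np.float32)
    gx=cv2.Sobel(g,cv2.CV_32F,1,0);gy=cv2.Sobel(g,cv2.CV_32F,0,1); m=np.hypot(gx,gy)
    best=[]
    a=np.linspace(0,2*np.pi,90)
    R=cv2.Rodrigues(np.array(c["rvec"],float))
    K=np.array([[c["fx"],0,c["cx"]],[0,c["fy"],c["cy"]],[0,0,1]])
    for dx in np.arange(-.02,.021,.001):
        for dy in np.arange(-.02,.021,.001):
            P=np.stack([x+dx+.058*np.cos(a),y+dy+.058*np.sin(a),0*a+.0605],1)
            uv=cv2.projectPoints(P,np.array(c["rvec"],float),np.array(c["tvec"],float),K,None)[0].reshape(-1,2).astype(np.float32)
            v=cv2.remap(m,uv[:,0].reshape(1,-1),uv[:,1].reshape(1,-1),cv2.INTER_LINEAR)
            best.append((v.mean(),x+dx,y+dy))
    best.sort(reverse=True); print(n,np.round(best[:3],4), proj(c,(best[0][1],best[0][2],.077)))
print(np.array(c["tvec"]), -cv2.Rodrigues(np.array(c["rvec"],float))[0].T@np.array(c["tvec"]).reshape(3))
for n in ["slab_drive","notes"]:
    for q in place_of("top",n)[:1]: print(n,at(c,q["xy"],0))
for uv in [(227,172),(343,172),(423,232),(466,232),(470,274),(426,275)]: print(uv,at(c,uv,.11 if uv[1]<200 else .018))
E
```

```text
[ 30  16 239] [ 17  48 198]
L [[245.3465   0.561    0.258 ]
 [241.9738   0.562    0.258 ]
 [239.5881   0.561    0.259 ]] [228.82926627 202.35444273]
M [[2.486102e+02 5.560000e-01 7.900000e-02]
 [2.438798e+02 5.560000e-01 8.000000e-02]
 [2.407634e+02 5.570000e-01 7.900000e-02]] [294.8724222  206.82124988]
R [[ 2.959789e+02  5.880000e-01 -1.250000e-01]
 [ 2.933251e+02  5.890000e-01 -1.250000e-01]
 [ 2.885713e+02  5.880000e-01 -1.240000e-01]] [370.5103741  198.33063733]
[-0.01687478  0.57655099  0.99541389] [0.34079402 0.00493373 1.09880831]
slab_drive [0.57863203 0.39343258 0.        ]
notes [0.41095916 0.38999803 0.        ]
(227, 172) [0.63633284 0.26238765 0.11      ]
(343, 172) [ 0.64925655 -0.04649762  0.11      ]
(423, 232) [ 0.51073218 -0.2817616   0.018     ]
(466, 232) [ 0.51566794 -0.40334344  0.018     ]
(470, 274) [ 0.39915184 -0.40931558  0.018     ]
(426, 275) [ 0.39160847 -0.2878004   0.018     ]
```

View pics/topz.png

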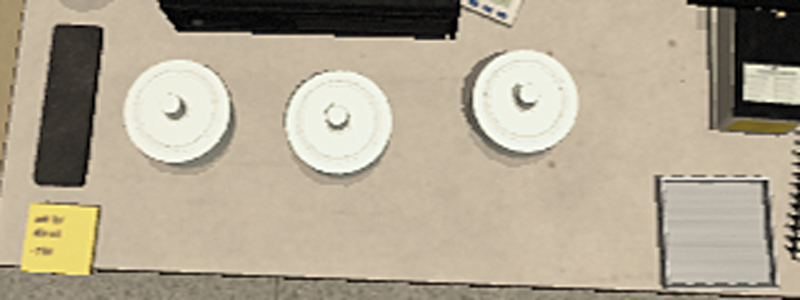

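Call:
send_rows --motion '[[[-15, 34, 0], -0.105], [[-19, 32, 0], -0.105], [[-22, 30, 0], -0.105], [[-25, 28, 0], 0], [[-25, 28, 0], 0]]' --gripper 0

```text
time_s: 1.47
position: [0.3303, 0.4735, 0.2223]
tcp_rot: [[-0.033, 0.999, -0.001], [0.999, 0.033, 0.006], [0.006, -0.0, -1.0]]
force: [-0.8, 0.7, 0.1]
opening: 1.004
```

Call:
send_rows --motion '[[[-27, 29, 0], 0.03], [[-27, 29, 0], 0], [[-27, 29, 0], 0], [[-27, 29, 0], 0], [[-27, 29, 0], 0]]'

```text
time_s: 1.88
position: [0.4825, 0.3336, 0.2225]
tcp_rot: [[-0.003, 1.0, 0.001], [1.0, 0.003, 0.008], [0.008, 0.001, -1.0]]
force: [0.9, 0.9, -0.4]
opening: 0.998
```

Call:
send_rows --motion '[[[-27, 29, 0], 0], [[-27, 29, 0], 0], [[-20, 20, 10], 0], [[0, 0, 30], 0], [[0, 0, 10], 0]]'

```text
time_s: 2.3
position: [0.5759, 0.2489, 0.175]
tcp_rot: [[0.007, 1.0, 0.018], [1.0, -0.007, 0.009], [0.009, 0.017, -1.0]]
force: [-1.1, -0.4, -0.2]
opening: 0.999
```

Call:
send_rows --motion '[[[9, -15, 20], 0], [[0, 0, 0], 0], [[0, 0, 0], 0], [[0, 0, 0], 0], [[0, 0, 0], 0]]'

```text
time_s: 2.72
position: [0.5615, 0.2582, 0.1541]
tcp_rot: [[0.006, 1.0, 0.016], [1.0, -0.007, 0.008], [0.008, 0.016, -1.0]]
force: [-0.1, -0.4, 0.8]
opening: 0.998
```

```bash
python3 - <<'E'
from h import *
st()
c=capture("wrist"); im=c["image"].copy()
print(-cv2.Rodrigues(np.array(c["rvec"],float))[0].T@np.array(c["tvec"]).reshape(3))
for q in place_of("wrist","knob_left"): print(q, at(c,q["xy"],.077))
cv2.circle(im,tuple(int(v) for v in proj(c,(.561,.258,.094))),3,(0,0,255),-1)
cv2.imwrite("pics/w1.png",im)
E
```

```text
2.7167 [0.5615 0.2582 0.1541] 
 [[ 0.0065  0.9999  0.016 ]
 [ 0.9999 -0.0066  0.0076]
 [ 0.0077  0.0159 -0.9998]] [-0.1003 -0.3787  0.8126] 0.9980466200287896 [ 14.2496  33.969   87.6101   0.2335  57.4263 -75.4994]
[0.4781 0.2575 0.3146]
{'xy': [326.4, 212.9], 'p': 0.64} [0.5599 0.2587 0.077 ]
```

View pics/w1.png

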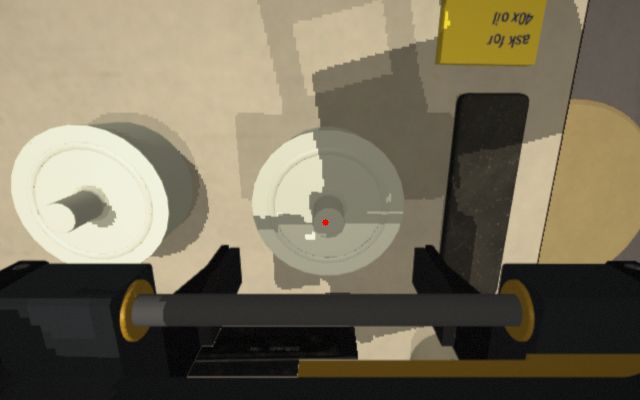

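The knob is at (328,219), within 2 mm of the predicted dot and midway between the fingers. I'll descend and grip.

Call:
send_rows --motion '[[[0, 0, 30], 0], [[0, -1, 30], 0], [[0, -1, 20], 0], [[0, 0, 5], 0], [[0, 0, 0], 0]]'

```text
time_s: 3.23
position: [0.5686, 0.2616, 0.0745]
tcp_rot: [[0.004, 0.999, 0.035], [1.0, -0.005, 0.012], [0.012, 0.034, -0.999]]
force: [0.1, 0.2, -0.1]
opening: 1.0
```

Call:
send_rows --motion '[[[-1, -3, 3], 0], [[-1, -3, 3], 0], [[-1, -2, 3], 0], [[0, 0, 1], 0], [[0, 0, 0], 0]]'

```text
time_s: 3.65
position: [0.5634, 0.2594, 0.0686]
tcp_rot: [[0.004, 0.999, 0.043], [1.0, -0.004, 0.014], [0.014, 0.043, -0.999]]
force: [0.3, -0.3, 0.3]
opening: 1.0
```

Call:
send_rows --motion '[[[-1, -1, 4], 0], [[0, 0, 0], 0], [[0, 0, 0], 0], [[0, 0, 0], 0], [[0, 0, 0], 0]]' --gripper 1

```text
time_s: 4.07
position: [0.5637, 0.2586, 0.0658]
tcp_rot: [[0.004, 0.999, 0.046], [1.0, -0.005, 0.015], [0.015, 0.046, -0.999]]
force: [0.3, 0.3, 0.3]
opening: 0.705
```

Call:
send_rows --motion '[[[0, 0, 0], 0], [[0, 0, 0], 0], [[0, 0, 0], 0], [[0, 0, 0], 0], [[0, 0, 0], 0]]'

```text
time_s: 4.48
position: [0.5639, 0.2587, 0.0658]
tcp_rot: [[0.004, 0.999, 0.046], [1.0, -0.005, 0.015], [0.015, 0.046, -0.999]]
force: [0.5, -0.2, 0.2]
opening: 0.323
```

Call:
send_rows --motion '[[[0, 0, 0], 0], [[0, 0, 0], 0], [[0, 0, 0], 0], [[0, 0, -4], 0], [[0, 0, -8], 0]]'

```text
time_s: 4.9
position: [0.562, 0.2581, 0.0767]
tcp_rot: [[0.004, 0.999, 0.043], [1.0, -0.004, 0.014], [0.014, 0.043, -0.999]]
force: [-0.2, 0.2, 0.4]
opening: 0.243
```

Call:
send_rows --motion '[[[0, 1, -20], 0], [[0, 1, -25], 0], [[0, 1, -25], 0], [[0, 1, -20], 0], [[0, 0, 0], 0]]'

```text
time_s: 5.32
position: [0.5613, 0.2566, 0.1723]
tcp_rot: [[0.004, 0.999, 0.041], [1.0, -0.005, 0.014], [0.014, 0.04, -0.999]]
force: [0.1, 0.5, -0.6]
opening: 0.243
```

Call:
send_rows --motion '[[[0, -25, 0], 0], [[0, -28, 0], 0], [[0, -28, 0], 0], [[0, -25, 0], 0], [[0, 0, 0], 0]]'

```text
time_s: 5.73
position: [0.453, 0.2563, 0.1682]
tcp_rot: [[0.006, 0.999, 0.046], [1.0, -0.007, 0.015], [0.015, 0.046, -0.999]]
force: [-1.0, -0.7, -0.6]
opening: 0.243
```

```bash
cat > look.py <<'E'
from h import *
import sys
n=sys.argv[1]; x,y=float(sys.argv[2]),float(sys.argv[3]); out=[]
for cam in ["scene","top"]:
    c=capture(cam); u,v=proj(c,(x,y,.03)).astype(int)
    w,h=80,60
    u0=min(max(u-w,0),640-2*w); v0=min(max(v-h,0),400-2*h)
    out.append(cv2.resize(c["image"][v0:v0+2*h,u0:u0+2*w],None,fx=2.5,fy=2.5,interpolation=cv2.INTER_CUBIC))
    for t in ["eyepiece_center","cap_center","stick_center"]:
        for q in recognise(cam,t)[:2]: print(cam,t,round(q["p"],2),np.round(q["xy"]),at(c,q["xy"],.03))
cv2.imwrite(f"pics/{n}.png",np.hstack(out))
E
python3 look.py L1 .561 .258
```

```text
scene eyepiece_center 0.53 [270. 175.] [0.56635437 0.25879441 0.03      ]
scene cap_center 0.49 [310. 199.] [0.57771852 0.10596704 0.03      ]
top eyepiece_center 0.5 [233. 204.] [0.56627216 0.25767377 0.03      ]
top stick_center 0.58 [190. 178.] [0.63760872 0.38756278 0.03      ]
```

View pics/L1.png

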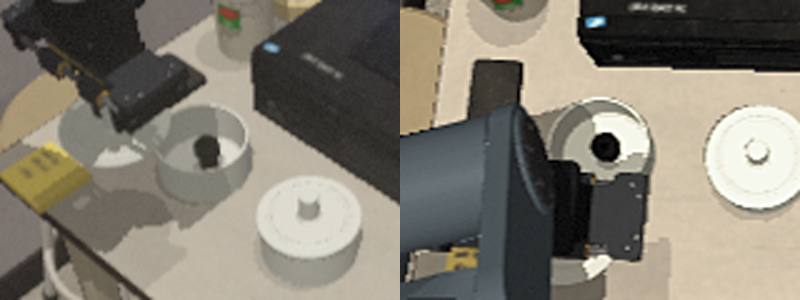

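The eyepiece is in the left tub: the black cylinder is at about (208,150) in the scene crop and (605,148) in the top crop. I'll put the lid on the free table in front of the tub.

Call:
send_rows --motion '[[[0, -5, 20], 0], [[0, -5, 25], 0], [[0, -5, 25], 0], [[0, -5, 20], 0], [[0, 0, 0], 0]]'

```text
time_s: 6.55
position: [0.4545, 0.26, 0.0776]
tcp_rot: [[0.011, 0.998, 0.069], [1.0, -0.012, 0.021], [0.022, 0.068, -0.997]]
force: [-1.0, 0.4, -1.1]
opening: 0.245
```

Call:
send_rows --motion '[[[-1, -14, 25], 0], [[-1, -14, 25], 0], [[0, 0, 0], 0], [[0, 0, 0], 0], [[0, 0, 0], 0]]'

```text
time_s: 6.97
position: [0.4391, 0.2613, 0.0276]
tcp_rot: [[0.012, 0.997, 0.081], [1.0, -0.014, 0.024], [0.025, 0.081, -0.996]]
force: [0.1, 0.4, -0.7]
opening: 0.24
```

Call:
send_rows --motion '[[[0, -1, 10], 0], [[0, 0, 0], 0], [[0, 0, 0], 0], [[0, 0, 0], 0], [[0, 0, 0], 0]]'

```text
time_s: 7.38
position: [0.4467, 0.2634, 0.0236]
tcp_rot: [[0.012, 0.995, 0.096], [0.999, -0.015, 0.029], [0.03, 0.095, -0.995]]
force: [-0.5, 0.3, -0.9]
opening: 0.242
```

```bash
python3 - <<'E'
from h import *
s=st(); print(s["tau"],s["moment"])
c=capture("scene"); cv2.imwrite("pics/s2.png",cv2.resize(c["image"][80:280,130:390],None,fx=3,fy=3,interpolation=cv2.INTER_CUBIC))
E
```

```text
7.3833 [0.4467 0.2634 0.0236] 
 [[ 0.012   0.9953  0.0958]
 [ 0.9995 -0.0148  0.029 ]
 [ 0.0303  0.0954 -0.995 ]] [-0.5153  0.2596 -0.9447] 0.24227983444529785 [ 18.2497  40.131  109.8561  -0.3448  24.271  -70.6732]
[ -0.2644 -39.9586  -6.3274  -0.0489  -0.4967   0.0004] [0.0276 0.227  0.0036]
```

View pics/s2.png

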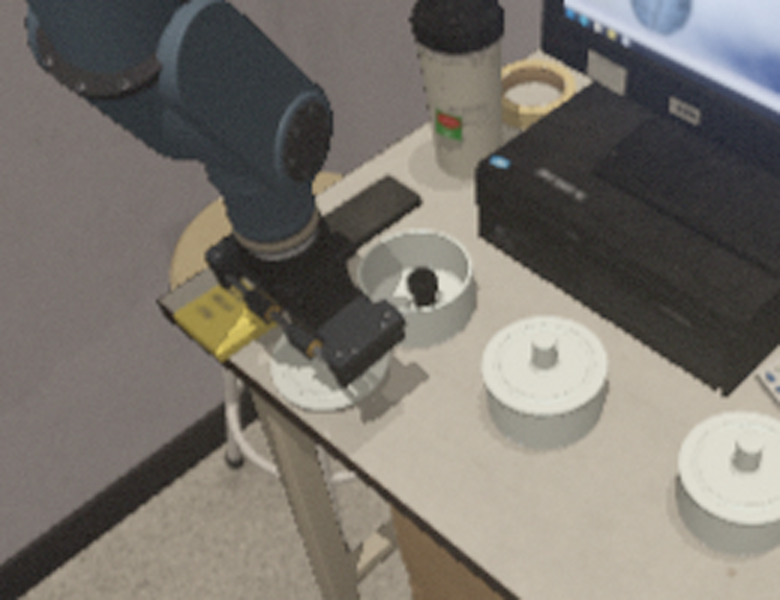

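Call:
send_rows --motion '[[[-2, -8, 1], 0], [[-2, -8, 3], 0], [[0, -2, 2], 0], [[0, 0, 0], 0], [[0, 0, 0], 0]]'

```text
time_s: 7.85
position: [0.4339, 0.2611, 0.019]
tcp_rot: [[0.011, 0.994, 0.112], [0.999, -0.014, 0.034], [0.035, 0.112, -0.993]]
force: [-0.1, 0.6, 1.7]
opening: 0.248
```

Call:
send_rows --motion '[[[0, 0, 0], 0], [[0, 0, 0], 0], [[0, 0, 0], 0], [[0, 0, 0], 0], [[0, 0, 0], 0]]' --gripper 0.4

```text
time_s: 8.27
position: [0.4329, 0.2609, 0.0188]
tcp_rot: [[0.01, 0.994, 0.111], [0.999, -0.014, 0.034], [0.035, 0.111, -0.993]]
force: [0.3, 0.2, 0.2]
opening: 0.533
```

Call:
send_rows --motion '[[[0, 0, -40], 0], [[0, 0, -40], 0], [[0, 0, -40], 0], [[0, 0, -40], 0], [[0, 0, 0], 0]]'

```text
time_s: 8.68
position: [0.4121, 0.2542, 0.1729]
tcp_rot: [[0.012, 0.996, 0.087], [1.0, -0.014, 0.026], [0.027, 0.087, -0.996]]
force: [1.1, 0.9, 0.3]
opening: 0.597
```

```bash
python3 - <<'E'
from h import *
st()
E
```

```text
8.6833 [0.4121 0.2542 0.1729] 
 [[ 0.012   0.9961  0.0871]
 [ 0.9996 -0.0143  0.0256]
 [ 0.0267  0.0867 -0.9959]] [1.0793 0.9436 0.262 ] 0.5971394838204501 [ 18.5443  22.0983 108.5852  -0.2816  44.1139 -70.5059]
```

Call:
send_rows --motion '[[[0, 40, 0], 0], [[0, 40, 0], 0], [[0, 40, 0], 0], [[0, 20, 0], 0], [[0, 0, 0], 0]]'

```text
time_s: 9.1
position: [0.5484, 0.2514, 0.1855]
tcp_rot: [[0.009, 0.996, 0.086], [1.0, -0.011, 0.025], [0.026, 0.085, -0.996]]
force: [0.2, 0.0, -1.3]
opening: 0.602
```

Call:
send_rows --motion '[[[0, 0, -41], 0], [[0, 0, -41], 0], [[0, 0, -41], 0], [[0, 0, -41], 0], [[0, 0, 0], 0]]'

```text
time_s: 9.52
position: [0.5291, 0.2458, 0.3446]
tcp_rot: [[0.011, 0.998, 0.062], [1.0, -0.013, 0.02], [0.021, 0.062, -0.998]]
force: [1.3, 1.0, 0.3]
opening: 0.596
```

Call:
send_rows --motion '[[[0, 0, 41], 0], [[0, 0, 41], 0], [[0, 0, 41], 0], [[0, 0, 0], 0], [[0, 0, 0], 0]]'

```text
time_s: 9.93
position: [0.5353, 0.25, 0.2234]
tcp_rot: [[0.009, 0.997, 0.073], [1.0, -0.011, 0.023], [0.024, 0.072, -0.997]]
force: [0.7, 0.2, 1.1]
opening: 0.604
```

Call:
send_rows --motion '[[[0, 0, -41], 0], [[0, 0, -41], 0], [[0, 0, -41], 0], [[0, 0, -41], 0], [[0, 0, -41], 0]]'

```text
time_s: 10.35
position: [0.513, 0.2442, 0.4249]
tcp_rot: [[0.009, 0.999, 0.044], [1.0, -0.01, 0.016], [0.017, 0.043, -0.999]]
force: [1.2, 0.7, 0.7]
opening: 0.599
```

Call:
send_rows --motion '[[[0, 0, 41], 0], [[0, 0, 41], 0], [[0, 0, 41], 0], [[0, 0, 41], 0], [[0, 0, 41], 0]]'

```text
time_s: 10.77
position: [0.5445, 0.2551, 0.2582]
tcp_rot: [[0.005, 0.993, 0.12], [0.999, -0.009, 0.036], [0.037, 0.12, -0.992]]
force: [0.8, 0.6, -1.3]
opening: 0.598
```

Call:
send_rows --motion '[[[0, 0, 0], 0], [[0, 0, 0], 0], [[0, 0, 0], 0], [[0, 0, 0], 0], [[0, 0, 0], 0]]'

```text
time_s: 11.18
position: [0.5424, 0.2551, 0.2617]
tcp_rot: [[0.004, 0.993, 0.117], [0.999, -0.008, 0.035], [0.036, 0.117, -0.993]]
force: [0.3, 0.6, 0.5]
opening: 0.599
```

Call:
send_rows --motion '[[[0, 0, -41], 0], [[0, 0, -41], 0], [[0, 0, -41], 0], [[0, 0, -41], 0], [[0, 0, 0], 0]]'

```text
time_s: 11.6
position: [0.5238, 0.2495, 0.4357]
tcp_rot: [[0.003, 0.992, 0.129], [0.999, -0.008, 0.039], [0.039, 0.129, -0.991]]
force: [1.6, 0.4, 0.9]
opening: 0.597
```

Call:
send_rows --motion '[[[0, 0, 41], 0], [[0, 0, 41], 0], [[0, 0, 41], 0], [[0, 0, 0], 0], [[0, 0, 0], 0]]'

```text
time_s: 12.02
position: [0.5491, 0.2572, 0.3342]
tcp_rot: [[0.001, 0.985, 0.172], [0.999, -0.009, 0.05], [0.051, 0.172, -0.984]]
force: [-1.0, -0.4, 0.6]
opening: 0.599
```

Call:
send_rows --motion '[[[0, 0, 41], 0], [[0, 0, 0], 0], [[0, 0, 0], 0], [[0, 0, 0], 0], [[0, 0, 0], 0]]'

```text
time_s: 12.43
position: [0.5618, 0.261, 0.3084]
tcp_rot: [[-0.001, 0.981, 0.192], [0.998, -0.01, 0.055], [0.056, 0.191, -0.98]]
force: [0.1, 0.6, -0.2]
opening: 0.6
```

```bash
cat > js.py <<'E'
from h import *
s=bot.read_state(); print(s["time_s"],np.array(s["position"]).round(4),np.array(s["joint_positions"]).round(3),np.array(s["tau"]).round(2),np.array(s["qvel"]).round(3), "tilt",np.round(s["tcp_rot"],3)[:,2])
E
python3 js.py
```

```text
12.4333 [0.5618 0.261  0.3084] [ 14.446  20.245  85.835   0.334  62.428 -75.427] [-3.000e-02 -3.689e+01 -1.927e+01  0.000e+00 -6.000e-01 -0.000e+00] [ 0.064 -1.814 -1.615  0.043  1.718 -0.034] tilt [ 0.192  0.055 -0.98 ]
```

Call:
send_rows --motion '[[[0, 0, -41], 0], [[0, 0, 0], 0], [[0, 0, 0], 0], [[0, 0, 0], 0], [[0, 0, 0], 0]]'

```text
time_s: 12.85
position: [0.5568, 0.2597, 0.3606]
tcp_rot: [[-0.003, 0.978, 0.21], [0.998, -0.01, 0.06], [0.06, 0.21, -0.976]]
force: [-0.2, -0.3, -0.5]
opening: 0.6
```

```bash
python3 js.py
```

```text
12.85 [0.5568 0.2597 0.3606] [ 14.449  16.833  82.853   0.324  67.682 -75.421] [ 1.000e-02 -3.668e+01 -2.145e+01  0.000e+00 -7.300e-01 -0.000e+00] [ 0.124 -1.729 -1.358  0.005  0.135 -0.038] tilt [ 0.21   0.06  -0.976]
```

Call:
send_rows --motion '[[[0, -41, 0], 0], [[0, -41, 0], 0], [[0, 0, 0], 0], [[0, 0, 0], 0], [[0, 0, 0], 0]]'

```text
time_s: 13.27
position: [0.4722, 0.2595, 0.3414]
tcp_rot: [[-0.002, 0.978, 0.209], [0.998, -0.011, 0.059], [0.06, 0.208, -0.976]]
force: [0.7, -0.4, -1.1]
opening: 0.598
```

```bash
python3 js.py
```

```text
13.2667 [0.4722 0.2595 0.3414] [ 17.076  11.043  93.969  -0.334  62.468 -72.528] [ 2.100e-01 -3.060e+01 -1.993e+01 -2.000e-02 -6.700e-01  0.000e+00] [ 0.103 -0.336 -0.907 -0.294 -1.527 -0.223] tilt [ 0.209  0.059 -0.976]
```

Call:
send_rows --motion '[[[0, 41, 0], 0], [[0, 41, 0], 0], [[0, 0, 0], 0], [[0, 0, 0], 0], [[0, 0, 0], 0]]'

```text
time_s: 13.68
position: [0.5548, 0.2576, 0.3556]
tcp_rot: [[-0.001, 0.979, 0.203], [0.998, -0.011, 0.057], [0.058, 0.202, -0.978]]
force: [0.2, 0.6, -0.3]
opening: 0.6
```

```bash
python3 js.py
```

```text
13.6833 [0.5548 0.2576 0.3556] [ 14.306  17.003  83.293   0.31   67.559 -75.502] [-1.500e-01 -3.596e+01 -2.107e+01 -1.000e-02 -7.000e-01 -1.000e-02] [-0.265  0.876 -0.629  0.29   1.125  0.01 ] tilt [ 0.203  0.057 -0.978]
```

Call:
send_rows --motion '[[[0, 0, -8], 0], [[0, 0, -8], 0], [[0, 0, -8], 0], [[0, 0, -8], 0], [[0, 0, -8], 0]]'

```text
time_s: 14.1
position: [0.5436, 0.2551, 0.3965]
tcp_rot: [[-0.001, 0.98, 0.198], [0.998, -0.01, 0.056], [0.057, 0.198, -0.979]]
force: [0.0, 0.7, -0.4]
opening: 0.603
```

```bash
python3 js.py
```

```text
14.1 [0.5436 0.2551 0.3965] [ 14.332  14.462  80.583   0.313  73.084 -75.481] [ -0.06 -34.24 -21.52  -0.    -0.81  -0.  ] [ 1.8900e-01 -6.6200e+00 -7.4760e+00  2.0000e-03  1.3577e+01  8.3000e-02] tilt [ 0.198  0.056 -0.979]
```

Call:
send_rows --motion '[[[0, 0, 8], 0], [[0, 0, 8], 0], [[0, 0, 8], 0], [[0, 0, 8], 0], [[0, 0, 8], 0]]'

```text
time_s: 14.52
position: [0.5525, 0.2584, 0.3603]
tcp_rot: [[-0.003, 0.978, 0.208], [0.998, -0.009, 0.059], [0.059, 0.208, -0.976]]
force: [0.1, 0.7, -0.4]
opening: 0.595
```

```bash
python3 js.py
```

```text
14.5167 [0.5525 0.2584 0.3603] [ 14.431  16.509  83.346   0.324  67.677 -75.488] [  0.06 -36.79 -21.36   0.    -0.53  -0.  ] [  0.049   6.894   7.536  -0.017 -13.278   0.066] tilt [ 0.208  0.059 -0.976]
```

Call:
send_rows --motion '[[[0, 0, 0], 0], [[0, 0, 0], 0], [[0, 0, 0], 0], [[0, 0, 0], 0], [[0, 0, 0], 0]]'

```text
time_s: 14.93
position: [0.5511, 0.2579, 0.354]
tcp_rot: [[-0.002, 0.98, 0.198], [0.998, -0.009, 0.056], [0.057, 0.198, -0.979]]
force: [-0.2, 0.7, 0.3]
opening: 0.6
```

```bash
python3 js.py
```

```text
14.9333 [0.5511 0.2579 0.354 ] [ 14.412  16.898  83.653   0.322  67.584 -75.485] [-1.000e-02 -3.596e+01 -2.085e+01  0.000e+00 -6.600e-01 -0.000e+00] [-0.015  0.134 -0.218 -0.092 -0.041 -0.06 ] tilt [ 0.198  0.056 -0.979]
```

Call:
send_rows --motion '[[[0, 0, -41], 0], [[0, 0, -33], 0], [[0, 0, -25], 0], [[0, 0, -17], 0], [[0, 0, -9], 0]]'

```text
time_s: 15.35
position: [0.5246, 0.2501, 0.4783]
tcp_rot: [[-0.002, 0.982, 0.19], [0.998, -0.009, 0.054], [0.055, 0.19, -0.98]]
force: [0.6, -0.4, 0.1]
opening: 0.6
```

Call:
send_rows --motion '[[[0, 0, -3], 0], [[0, 0, 0], 0], [[0, 0, 0], 0], [[0, 0, 0], 0], [[0, 0, 0], 0]]'

```text
time_s: 15.77
position: [0.5239, 0.2499, 0.4817]
tcp_rot: [[-0.002, 0.981, 0.192], [0.998, -0.009, 0.055], [0.055, 0.192, -0.98]]
force: [1.0, -0.3, -0.0]
opening: 0.597
```

Call:
send_rows --motion '[[[0, 0, 5], 0], [[0, 0, 10], 0], [[0, 0, 17], 0], [[0, 0, 25], 0], [[0, 0, 33], 0]]'

```text
time_s: 16.18
position: [0.5442, 0.2558, 0.3925]
tcp_rot: [[-0.002, 0.98, 0.201], [0.998, -0.009, 0.057], [0.058, 0.201, -0.978]]
force: [0.7, -0.1, 0.2]
opening: 0.6
```

Call:
send_rows --motion '[[[0, 0, 41], 0], [[0, 0, 0], 0], [[0, 0, 0], 0], [[0, 0, 0], 0], [[0, 0, 0], 0]]'

```text
time_s: 16.6
position: [0.5486, 0.2569, 0.3407]
tcp_rot: [[-0.001, 0.983, 0.183], [0.999, -0.009, 0.052], [0.053, 0.183, -0.982]]
force: [-0.0, 0.4, 1.2]
opening: 0.602
```

Call:
send_rows --motion '[[[0, 0, 10], 0], [[0, 0, 20], 0], [[0, 0, 30], 0], [[0, 0, 41], 0], [[0, 0, -41], 0]]'

```text
time_s: 17.02
position: [0.5648, 0.2613, 0.2645]
tcp_rot: [[-0.0, 0.985, 0.172], [0.999, -0.008, 0.049], [0.05, 0.171, -0.984]]
force: [0.5, -0.2, -13.2]
opening: 0.602
```

Call:
send_rows --motion '[[[0, 0, -41], 0], [[0, 0, -41], 0], [[0, 0, -30], 0], [[0, 0, -18], 0], [[0, 0, -8], 0]]'

```text
time_s: 17.43
position: [0.5457, 0.2558, 0.3952]
tcp_rot: [[0.001, 0.988, 0.155], [0.999, -0.008, 0.045], [0.046, 0.155, -0.987]]
force: [0.5, 0.2, 1.1]
opening: 0.596
```

Call:
send_rows --motion '[[[0, 0, 10], 0], [[0, 0, 20], 0], [[0, 0, 30], 0], [[0, 0, 41], 0], [[0, 0, -41], 0]]'

```text
time_s: 17.85
position: [0.5536, 0.2581, 0.3169]
tcp_rot: [[0.002, 0.99, 0.138], [0.999, -0.007, 0.041], [0.042, 0.137, -0.99]]
force: [-1.3, -0.6, -7.6]
opening: 0.598
```

Call:
send_rows --motion '[[[0, 0, -41], 0], [[0, 0, -41], 0], [[0, 0, -30], 0], [[0, 0, -18], 0], [[0, 0, -8], 0]]'

```text
time_s: 18.27
position: [0.5333, 0.252, 0.4379]
tcp_rot: [[0.003, 0.995, 0.104], [0.999, -0.006, 0.032], [0.033, 0.103, -0.994]]
force: [0.1, 0.0, -0.3]
opening: 0.597
```

Call:
send_rows --motion '[[[0, 0, 10], 0], [[0, 0, 20], 0], [[0, 0, 30], 0], [[0, 0, 41], 0], [[0, 0, -41], 0]]'

```text
time_s: 18.68
position: [0.5247, 0.25, 0.3473]
tcp_rot: [[0.005, 0.998, 0.059], [1.0, -0.006, 0.021], [0.021, 0.059, -0.998]]
force: [-10.6, -3.8, -11.7]
opening: 0.6
```

Call:
send_rows --motion '[[[0, 0, -41], 0], [[0, 0, -41], 0], [[0, 0, -30], 0], [[0, 0, -18], 0], [[0, 0, -8], 0]]'

```text
time_s: 19.1
position: [0.5073, 0.2447, 0.4615]
tcp_rot: [[0.006, 1.0, 0.006], [1.0, -0.006, 0.008], [0.008, 0.006, -1.0]]
force: [-0.3, -0.2, 0.4]
opening: 0.599
```

Tilt is fixed: gentle ramps avoid it. Approaching the eyepiece with ramped rows.

Call:
send_rows --motion '[[[0, 2, 5], 0], [[1, 4, 10], 0], [[1, 6, 16], 0], [[1, 6, 20], 0], [[1, 6, 20], 0]]'

```text
time_s: 19.52
position: [0.532, 0.2492, 0.3819]
tcp_rot: [[0.006, 1.0, 0.006], [1.0, -0.006, 0.008], [0.008, 0.006, -1.0]]
force: [-0.2, 0.0, 0.1]
opening: 0.6
```

Call:
send_rows --motion '[[[1, 6, 20], 0], [[1, 6, 20], 0], [[1, 6, 20], 0], [[1, 6, 20], 0], [[1, 6, 20], 0]]'

```text
time_s: 19.93
position: [0.5554, 0.2526, 0.2588]
tcp_rot: [[0.006, 1.0, -0.017], [1.0, -0.006, 0.002], [0.002, -0.017, -1.0]]
force: [0.3, -0.2, -0.2]
opening: 0.6
```

Call:
send_rows --motion '[[[1, 2, 16], 0], [[1, 2, 12], 0], [[1, 1, 8], 0], [[0, 0, 4], 0], [[0, 0, 2], 0]]'

```text
time_s: 20.35
position: [0.5484, 0.2522, 0.1934]
tcp_rot: [[0.007, 0.999, -0.05], [1.0, -0.008, -0.006], [-0.006, -0.05, -0.999]]
force: [0.5, 0.6, 0.7]
opening: 0.597
```

```bash
python3 - <<'E'
from h import *
st()
for n in ["wrist","scene","top"]:
  c=capture(n); im=c["image"].copy()
  for q in place_of(n,"eyepiece_center")[:2]: print(n,q, at(c,q["xy"],.024))
  if n=="wrist":
    cv2.circle(im,tuple(int(v) for v in proj(c,(.566,.258,.044))),3,(0,0,255),-1)
    cv2.imwrite("pics/w3.png",im)
  if n=="top": 
    for k in ["knob_left"]:
      for q in place_of(n,k)[:2]: print(k,q, at(c,q["xy"],.027))
E
```

```text
20.35 [0.5484 0.2522 0.1934] 
 [[ 0.0072  0.9987 -0.0498]
 [ 1.     -0.0075 -0.0061]
 [-0.0065 -0.0497 -0.9987]] [0.5257 0.5584 0.7365] 0.5968644222491181 [ 13.9251  31.6118  84.8074   0.3783  66.4335 -75.8119]
wrist {'xy': [331.2, 211.2], 'p': 0.82} [0.5653 0.2556 0.024 ]
wrist {'xy': [337.7, 70.0], 'p': 0.19} [0.4352 0.262  0.024 ]
scene {'xy': [266.9, 179.2], 'p': 0.61} [0.5516 0.2566 0.024 ]
top {'xy': [371.1, 201.3], 'p': 0.65} [ 0.5922 -0.1335  0.024 ]
top {'xy': [233.1, 203.1], 'p': 0.64} [0.5708 0.2588 0.024 ]
knob_left {'xy': [223.4, 251.0], 'p': 0.93} [0.4341 0.2725 0.027 ]
```

View pics/w3.png

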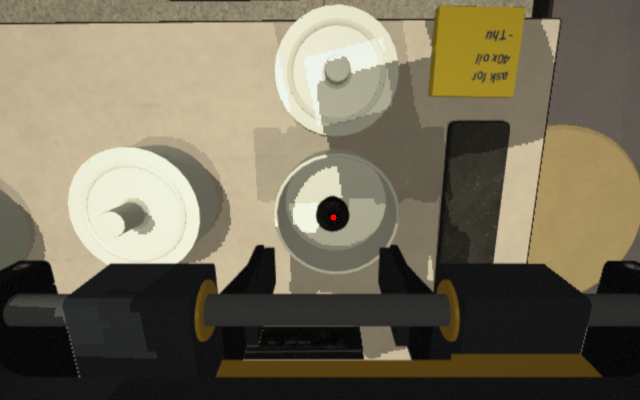

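The eyepiece head is at (332,213) against a prediction of (333,216), and the lid lies flat at (337,70). Continuing down.

Call:
send_rows --motion '[[[1, 6, 25], 0], [[1, 6, 20], 0], [[1, 6, 16], 0], [[1, 5, 12], 0], [[1, 3, 8], 0]]'

```text
time_s: 21.12
position: [0.5801, 0.2593, 0.1214]
tcp_rot: [[0.007, 1.0, -0.024], [1.0, -0.007, 0.0], [0.0, -0.024, -1.0]]
force: [-0.3, 0.7, 0.6]
opening: 0.596
```

Call:
send_rows --motion '[[[0, 1, 4], 0], [[0, 0, 2], 0], [[0, 0, 0], 0], [[0, 0, 0], 0], [[0, 0, 0], 0]]'

```text
time_s: 21.53
position: [0.5818, 0.2596, 0.1154]
tcp_rot: [[0.007, 1.0, -0.023], [1.0, -0.007, 0.001], [0.0, -0.023, -1.0]]
force: [0.4, 0.3, 0.1]
opening: 0.598
```

Call:
send_rows --motion '[[[0, -4, 18], 0], [[0, -5, 16], 0], [[0, -4, 12], 0], [[0, -2, 9], 0], [[0, -1, 6], 0]]'

```text
time_s: 21.95
position: [0.5689, 0.2612, 0.0592]
tcp_rot: [[0.006, 1.0, -0.009], [1.0, -0.006, 0.004], [0.004, -0.009, -1.0]]
force: [-0.5, -0.8, -0.4]
opening: 0.598
```

Call:
send_rows --motion '[[[-1, -2, 12], 0], [[-1, -2, 12], 0], [[0, -1, 9], 0], [[0, 0, 6], 0], [[0, 0, 3], 0]]'

```text
time_s: 22.37
position: [0.5656, 0.2601, 0.017]
tcp_rot: [[0.006, 1.0, -0.004], [1.0, -0.006, 0.005], [0.005, -0.004, -1.0]]
force: [0.6, 0.1, 0.6]
opening: 0.599
```

Call:
send_rows --motion '[[[0, 0, 0], 0], [[0, 0, 0], 0], [[0, 0, 0], 0], [[0, 0, 0], 0], [[0, 0, 0], 0]]' --gripper 1

```text
time_s: 22.78
position: [0.5672, 0.2604, 0.018]
tcp_rot: [[0.006, 1.0, -0.002], [1.0, -0.006, 0.006], [0.006, -0.002, -1.0]]
force: [0.1, 0.1, -0.0]
opening: 0.339
```

Call:
send_rows --motion '[[[0, 0, 0], 0], [[0, 0, 0], 0], [[0, 0, 0], 0], [[0, 0, -4], 0], [[0, 0, -8], 0]]'

```text
time_s: 23.2
position: [0.5663, 0.2602, 0.0298]
tcp_rot: [[0.006, 1.0, -0.004], [1.0, -0.006, 0.005], [0.005, -0.004, -1.0]]
force: [0.4, -0.7, -0.5]
opening: 0.338
```

Call:
send_rows --motion '[[[0, 0, -14], 0], [[0, 0, -18], 0], [[0, 0, -22], 0], [[0, 0, -24], 0], [[0, 0, -24], 0]]'

```text
time_s: 23.62
position: [0.563, 0.2586, 0.1334]
tcp_rot: [[0.006, 1.0, -0.014], [1.0, -0.006, 0.003], [0.003, -0.014, -1.0]]
force: [-0.5, 0.0, -0.3]
opening: 0.339
```

Call:
send_rows --motion '[[[-4, 0, -20], 0], [[-8, -2, -16], 0], [[-14, -2, -10], 0], [[-20, -4, -6], 0], [[-26, -5, -2], 0]]'

```text
time_s: 24.03
position: [0.5535, 0.1887, 0.1994]
tcp_rot: [[-0.001, 1.0, 0.003], [1.0, 0.001, 0.008], [0.008, 0.003, -1.0]]
force: [-0.0, -0.5, -1.0]
opening: 0.339
```

Call:
send_rows --motion '[[[-32, -6, 0], 0], [[-36, -7, 0], 0], [[-38, -7, 0], 0], [[-38, -7, 0], 0], [[-38, -7, 0], 0]]'

```text
time_s: 24.45
position: [0.5166, -0.0, 0.2012]
tcp_rot: [[-0.008, 1.0, 0.008], [1.0, 0.008, 0.007], [0.007, 0.008, -1.0]]
force: [1.1, 0.3, -1.2]
opening: 0.339
```

Call:
send_rows --motion '[[[-38, -7, 0], 0], [[-38, -7, 0], 0], [[-38, -7, 0], 0], [[-38, -7, 0], 0], [[-38, -7, 0], 0]]'

```text
time_s: 24.87
position: [0.4756, -0.2005, 0.201]
tcp_rot: [[-0.007, 1.0, 0.006], [1.0, 0.007, 0.007], [0.007, 0.006, -1.0]]
force: [1.1, -0.5, -0.7]
opening: 0.334
```

Call:
send_rows --motion '[[[-36, -5, 0], 0], [[-28, -5, 0], 0], [[-20, -4, 0], 0], [[-12, -3, 4], 0], [[-6, -2, 8], 0]]'

```text
time_s: 25.28
position: [0.4506, -0.3183, 0.1906]
tcp_rot: [[0.004, 1.0, 0.009], [1.0, -0.004, -0.0], [-0.0, 0.009, -1.0]]
force: [0.6, -0.2, -0.0]
opening: 0.337
```

Call:
send_rows --motion '[[[-6, 0, 10], 0], [[-6, 0, 14], 0], [[-6, 0, 18], 0], [[-4, 0, 18], 0], [[-3, 0, 18], 0]]'

```text
time_s: 25.7
position: [0.4495, -0.3446, 0.1099]
tcp_rot: [[0.006, 1.0, 0.011], [1.0, -0.005, -0.002], [-0.002, 0.011, -1.0]]
force: [0.2, 0.2, 0.2]
opening: 0.337
```

Call:
send_rows --motion '[[[0, 0, 15], 0], [[0, 0, 12], 0], [[0, 0, 9], 0], [[0, 0, 6], 0], [[0, 0, 3], 0]]'

```text
time_s: 26.12
position: [0.4469, -0.3382, 0.056]
tcp_rot: [[0.002, 1.0, 0.002], [1.0, -0.002, 0.009], [0.009, 0.002, -1.0]]
force: [0.5, -0.2, 0.4]
opening: 0.338
```

Call:
send_rows --motion '[[[0, 1, 8], 0], [[-1, 1, 9], 0], [[0, 1, 7], 0], [[0, 0, 5], 0], [[0, 0, 2], 0]]'

```text
time_s: 26.53
position: [0.4513, -0.3389, 0.023]
tcp_rot: [[0.001, 1.0, 0.004], [1.0, -0.001, 0.007], [0.007, 0.004, -1.0]]
force: [-0.3, 0.6, -0.4]
opening: 0.338
```

```bash
python3 - <<'E'
from h import *
st()
c=capture("scene"); cv2.imwrite("pics/s4.png",cv2.resize(c["image"][200:400,300:560],None,fx=3,fy=3,interpolation=cv2.INTER_CUBIC))
E
```

```text
26.5333 [ 0.4513 -0.3389  0.023 ] 
 [[ 0.0007  1.      0.0041]
 [ 1.     -0.0007  0.0068]
 [ 0.0068  0.0041 -1.    ]] [-0.2654  0.583  -0.3847] 0.33814471838401655 [ -48.486    42.744    98.7499    0.6962   38.6452 -138.9901]
```

View pics/s4.png

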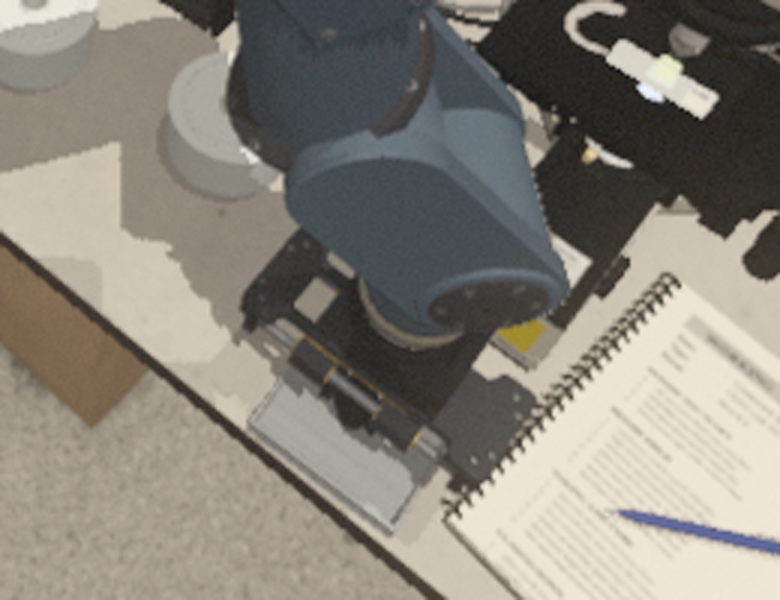

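Call:
send_rows --motion '[[[0, 0, 2], 0], [[0, 0, 2], 0], [[0, 0, 1], 0], [[0, 0, 0], 0], [[0, 0, 0], 0]]'

```text
time_s: 27.0
position: [0.4518, -0.3396, 0.0182]
tcp_rot: [[0.001, 1.0, 0.005], [1.0, -0.001, 0.006], [0.006, 0.005, -1.0]]
force: [-0.8, 0.1, -0.2]
opening: 0.34
```

Call:
send_rows --motion '[[[0, 0, 1], 0], [[0, 0, 1], 0], [[0, 0, 0], 0], [[0, 0, 0], 0], [[0, 0, 0], 0]]'

```text
time_s: 27.42
position: [0.4521, -0.34, 0.0168]
tcp_rot: [[0.001, 1.0, 0.006], [1.0, -0.001, 0.004], [0.004, 0.006, -1.0]]
force: [-1.0, -0.8, -0.7]
opening: 0.342
```

Call:
send_rows --motion '[[[0, 0, 0.5], 0], [[0, 0, 0], 0], [[0, 0, 0], 0], [[0, 0, 0], 0], [[0, 0, 0], 0]]' --gripper 0.4

```text
time_s: 27.83
position: [0.4525, -0.3405, 0.0167]
tcp_rot: [[0.001, 1.0, 0.007], [1.0, -0.001, 0.003], [0.003, 0.007, -1.0]]
force: [-0.2, 0.7, -0.9]
opening: 0.582
```

Call:
send_rows --motion '[[[0, 0, -6], 0], [[0, 0, -12], 0], [[0, 0, -18], 0], [[0, 0, -24], 0], [[0, 0, -26], 0]]'

```text
time_s: 28.25
position: [0.4489, -0.3377, 0.1029]
tcp_rot: [[0.001, 1.0, -0.001], [1.0, -0.001, 0.013], [0.013, -0.001, -1.0]]
force: [-0.3, -0.0, 0.4]
opening: 0.601
```

Call:
send_rows --motion '[[[6, 0, -24], 0], [[12, 0, -20], 0], [[18, 0, -16], 0], [[24, 0, -12], 0], [[30, 0, -6], 0]]'

```text
time_s: 28.67
position: [0.4524, -0.2548, 0.1957]
tcp_rot: [[0.008, 1.0, 0.013], [1.0, -0.008, -0.003], [-0.003, 0.013, -1.0]]
force: [-0.0, 0.5, 0.3]
opening: 0.6
```

```bash
python3 - <<'E'
from h import *
st()
o=[]
for n in ["scene","top"]:
  c=capture(n)
  for q in place_of(n,"eyepiece_center")[:2]: print(n,q, at(c,q["xy"],.023))
  u,v=proj(c,(.452,-.34,.02)).astype(int); u0,v0=u-60,min(v-60,280)
  o.append(cv2.resize(c["image"][v0:v0+120,u0:u0+120],(400,400),interpolation=cv2.INTER_CUBIC))
  for q in place_of(n,"knob_left")[:2]: print(n,q, at(c,q["xy"],.027))
cv2.imwrite("pics/s5.png",np.hstack(o))
E
```

```text
28.6667 [ 0.4524 -0.2548  0.1957] 
 [[ 0.008   0.9999  0.0131]
 [ 1.     -0.0079 -0.0035]
 [-0.0034  0.0131 -0.9999]] [-0.0176  0.4792  0.285 ] 0.5998320472368355 [ -41.9476   23.9352   99.3895    0.4271   55.9857 -131.7285]
scene {'xy': [417.6, 337.6], 'p': 0.47} [ 0.4477 -0.3446  0.023 ]
scene {'xy': [267.1, 182.6], 'p': 0.43} [0.5431 0.2469 0.023 ]
scene {'xy': [238.4, 198.9], 'p': 0.57} [0.4429 0.259  0.027 ]
top {'xy': [222.4, 251.2], 'p': 0.59} [0.4334 0.2752 0.027 ]
```

View pics/s5.png

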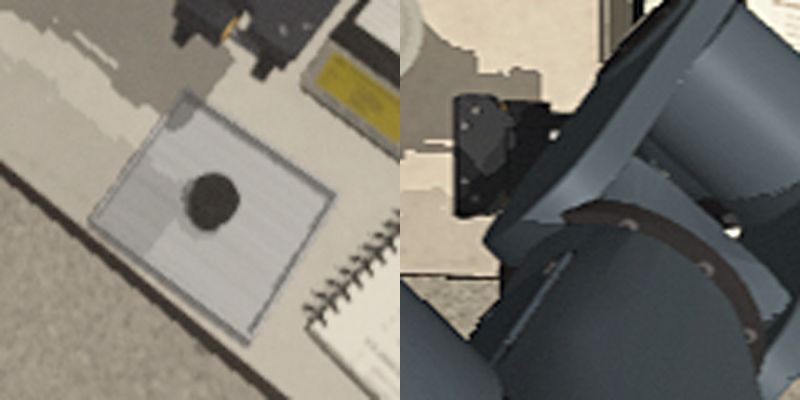

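The eyepiece stands upright in the middle of the tray, at (213,200) in the scene crop. Back to the lid.

Call:
send_rows --motion '[[[36, 0, -2], 0], [[39, 0, 0], 0], [[39, 0, 0], 0], [[39, 0, 0], 0], [[39, 0, 0], 0]]'

```text
time_s: 29.38
position: [0.4583, -0.0719, 0.1925]
tcp_rot: [[0.027, 1.0, 0.014], [1.0, -0.027, -0.008], [-0.007, 0.014, -1.0]]
force: [0.1, 1.0, 0.0]
opening: 0.599
```

Call:
send_rows --motion '[[[39, 0, 0], 0], [[39, 0, 0], 0], [[39, 0, 0], 0], [[39, 0, 0], 0], [[34, 0, 0], 0]]'

```text
time_s: 29.8
position: [0.4661, 0.1221, 0.1889]
tcp_rot: [[0.037, 0.999, 0.012], [0.999, -0.037, -0.008], [-0.008, 0.012, -1.0]]
force: [0.5, -0.6, -0.0]
opening: 0.6
```

Call:
send_rows --motion '[[[28, 0, 0], 0], [[22, 0, 0], 0], [[16, 0, 0], 0], [[10, 0, 0], 0], [[5, 0, 0], 0]]'

```text
time_s: 30.22
position: [0.472, 0.2099, 0.1855]
tcp_rot: [[0.035, 0.999, 0.01], [0.999, -0.035, -0.008], [-0.008, 0.01, -1.0]]
force: [0.4, 0.2, -0.5]
opening: 0.599
```

```bash
python3 - <<'E'
from h import *
st()
c=capture("wrist"); im=c["image"].copy()
for q in place_of("wrist","knob_left"): print(q, at(c,q["xy"],.027))
cv2.circle(im,tuple(int(v) for v in proj(c,(.436,.262,.044))),3,(0,0,255),-1)
cv2.imwrite("pics/w6.png",im)
E
```

```text
30.2167 [0.472  0.2099 0.1855] 
 [[ 0.0348  0.9993  0.0099]
 [ 0.9994 -0.0347 -0.008 ]
 [-0.0076  0.0101 -0.9999]] [ 0.4475  0.223  -0.459 ] 0.5992007641142145 [ 11.9082  24.757  100.0453  -0.691   54.741  -75.7027]
{'xy': [515.8, 119.6], 'p': 0.3} [0.4167 0.3766 0.027 ]
```

View pics/w6.png

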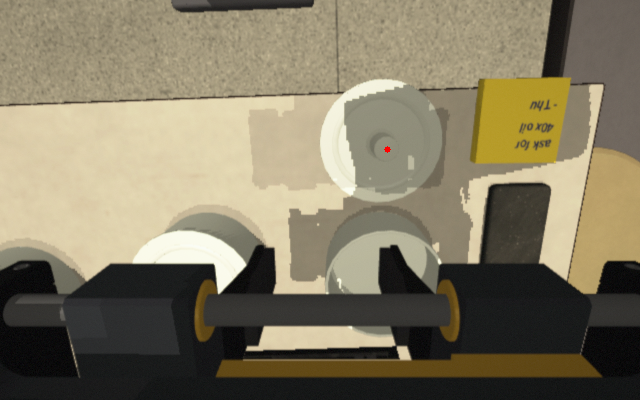

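The knob is at (386,150), right on the predicted (0.436, 0.262).

Call:
send_rows --motion '[[[6, -4, 5], -0.015], [[10, -7, 10], -0.015], [[12, -8, 14], 0], [[10, -7, 16], 0], [[7, -5, 16], 0]]'

```text
time_s: 30.73
position: [0.4462, 0.2502, 0.1239]
tcp_rot: [[0.012, 1.0, 0.018], [1.0, -0.012, -0.008], [-0.008, 0.018, -1.0]]
force: [-0.2, 0.0, -1.1]
opening: 0.603
```

Call:
send_rows --motion '[[[3, -3, 14], 0], [[1, -1, 12], 0], [[0, 0, 10], 0], [[0, 0, 7], 0], [[0, 0, 4], 0]]'

```text
time_s: 31.15
position: [0.4388, 0.25, 0.0712]
tcp_rot: [[0.015, 1.0, 0.01], [1.0, -0.015, -0.011], [-0.011, 0.01, -1.0]]
force: [1.2, 0.2, 0.5]
opening: 0.601
```

Call:
send_rows --motion '[[[3, -1, 2], 0], [[4, -1, 7], 0], [[4, -1, 10], 0], [[2, -1, 10], 0], [[0, 0, 7], 0]]'

```text
time_s: 31.57
position: [0.4372, 0.263, 0.0335]
tcp_rot: [[0.018, 1.0, 0.014], [1.0, -0.017, -0.01], [-0.01, 0.014, -1.0]]
force: [0.4, -0.5, 0.2]
opening: 0.598
```

Call:
send_rows --motion '[[[0, 0, 5], 0], [[0, -1, 5], 0], [[0, 0, 4], 0], [[0, 0, 2], 0], [[0, 0, 0], 0]]'

```text
time_s: 31.98
position: [0.4351, 0.2629, 0.0135]
tcp_rot: [[0.016, 1.0, 0.011], [1.0, -0.016, -0.011], [-0.011, 0.011, -1.0]]
force: [0.0, 0.4, -0.4]
opening: 0.597
```

Call:
send_rows --motion '[[[0, 0, -1], 0], [[0, 0, 0], 0], [[0, 0, 0], 0], [[0, 0, 0], 0], [[0, 0, 0], 0]]' --gripper 1

```text
time_s: 32.4
position: [0.4359, 0.263, 0.0155]
tcp_rot: [[0.017, 1.0, 0.013], [1.0, -0.017, -0.01], [-0.01, 0.013, -1.0]]
force: [-0.3, -0.5, 0.5]
opening: 0.308
```

Call:
send_rows --motion '[[[0, 0, 0], 0], [[0, 0, 0], 0], [[0, 0, 0], 0], [[0, 0, 0], 0], [[0, 0, 0], 0]]'

```text
time_s: 32.82
position: [0.4361, 0.263, 0.0159]
tcp_rot: [[0.017, 1.0, 0.014], [1.0, -0.017, -0.01], [-0.01, 0.014, -1.0]]
force: [-0.2, 0.5, 0.1]
opening: 0.241
```

Call:
send_rows --motion '[[[0, 0, -4], 0], [[0, 0, -9], 0], [[0, 0, -14], 0], [[0, 0, -19], 0], [[0, 0, -20], 0]]'

```text
time_s: 33.23
position: [0.4321, 0.2625, 0.082]
tcp_rot: [[0.017, 1.0, 0.004], [1.0, -0.017, -0.013], [-0.013, 0.004, -1.0]]
force: [-1.2, 0.1, 0.5]
opening: 0.246
```

Call:
send_rows --motion '[[[0, 2, -20], 0], [[0, 4, -16], 0], [[0, 6, -12], 0], [[0, 8, -8], 0], [[0, 8, -4], 0]]'

```text
time_s: 33.65
position: [0.4587, 0.2632, 0.152]
tcp_rot: [[0.015, 1.0, 0.008], [1.0, -0.015, -0.012], [-0.012, 0.008, -1.0]]
force: [0.1, 0.1, 0.2]
opening: 0.241
```

```bash
python3 - <<'E'
from h import *
from scipy.optimize import minimize
s=st(); T=np.eye(4); T[:3,:3]=np.array(s["tcp_rot"]); T[:3,3]=s["position"]
c=capture("wrist"); cv2.imwrite("pics/w7.png",c["image"])
Rc=cv2.Rodrigues(np.array(c["rvec"],float))[0]; C=np.eye(4); C[:3,:3]=Rc; C[:3,3]=np.array(c["tvec"]).reshape(3)
E=C@T  # tcp->cam
# w3 pose
R3=np.array([[.0072,.9987,-.0498],[1,-.0075,-.0061],[-.0065,-.0497,-.9987]]); u,_,v=np.linalg.svd(R3); T3=np.eye(4);T3[:3,:3]=u@v;T3[:3,3]=[.5484,.2522,.1934]
# w6 pose
R6=np.array([[.0348,.9993,.0099],[.9994,-.0347,-.008],[-.0076,.0101,-.9999]]); u,_,v=np.linalg.svd(R6); T6=np.eye(4);T6[:3,:3]=u@v;T6[:3,3]=[.472,.2099,.1855]
K=np.array([[c["fx"],0,c["cx"]],[0,c["fy"],c["cy"]],[0,0,1]])
def fit(img,Tp,x,y,r,z,mask=lambda uv:uv[:,1]<255):
    M=E@np.linalg.inv(Tp); rv=cv2.Rodrigues(M[:3,:3])[0]; tv=M[:3,3]
    g=cv2.GaussianBlur(cv2.cvtColor(img,cv2.COLOR_BGR2GRAY),(0,0),1).astype(np.float32)
    m=np.hypot(cv2.Sobel(g,cv2.CV_32F,1,0),cv2.Sobel(g,cv2.CV_32F,0,1)); m=np.minimum(m,60)
    a=np.linspace(0,2*np.pi,180); b=[]
    for dx in np.arange(-.012,.0121,.001):
        for dy in np.arange(-.012,.0121,.001):
            P=np.stack([x+dx+r*np.cos(a),y+dy+r*np.sin(a),0*a+z],1)
            uv=cv2.projectPoints(P,rv,tv,K,None)[0].reshape(-1,2).astype(np.float32); uv=uv[mask(uv)]
            b.append((cv2.remap(m,uv[:,0].reshape(1,-1),uv[:,1].reshape(1,-1),cv2.INTER_LINEAR).mean(),x+dx,y+dy))
    b.sort(reverse=True); return np.round(b[:4],4)
w3=cv2.imread("pics/w3.png"); w6=cv2.imread("pics/w6.png")
print("tub outer",fit(w3,T3,.561,.258,.056,.056)); print("tub inner",fit(w3,T3,.561,.258,.053,.056))
print("lid w3",fit(w3,T3,.436,.262,.058,.010)); print("lid w6",fit(w6,T6,.436,.262,.058,.010))
E
```

```text
33.65 [0.4587 0.2632 0.152 ] 
 [[ 0.0155  0.9999  0.0077]
 [ 0.9998 -0.0154 -0.0117]
 [-0.0116  0.0079 -0.9999]] [0.0993 0.0587 0.2189] 0.24094307035313578 [ 18.1886  28.5787  99.9234  -0.992   51.2916 -70.3078]
tub outer [[53.466   0.561   0.26  ]
 [51.3806  0.562   0.26  ]
 [50.5417  0.561   0.259 ]
 [47.9991  0.56    0.26  ]]
tub inner [[52.529   0.558   0.26  ]
 [51.3521  0.558   0.259 ]
 [50.5238  0.558   0.261 ]
 [50.0266  0.559   0.261 ]]
lid w3 [[59.6035  0.435   0.261 ]
 [58.9304  0.436   0.261 ]
 [57.5412  0.435   0.26  ]
 [56.7659  0.436   0.26  ]]
lid w6 [[57.4841  0.436   0.261 ]
 [57.3729  0.435   0.261 ]
 [57.2829  0.435   0.26  ]
 [56.664   0.436   0.26  ]]
```

View pics/w7.png

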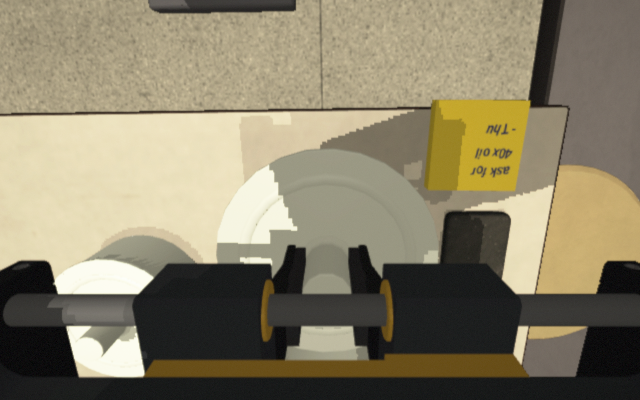

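Call:
send_rows --motion '[[[0, 12, 0], 0], [[0, 16, 0], 0], [[0, 17, 0], 0], [[0, 16, 0], 0], [[0, 13, 0], 0]]'

```text
time_s: 34.12
position: [0.533, 0.2617, 0.1532]
tcp_rot: [[0.015, 1.0, 0.005], [1.0, -0.015, -0.012], [-0.012, 0.005, -1.0]]
force: [0.3, 0.2, -1.1]
opening: 0.245
```

Call:
send_rows --motion '[[[0, 10, 2], 0], [[0, 6, 4], 0], [[0, 4, 6], 0], [[0, 1, 8], 0], [[0, 0, 8], 0]]'

```text
time_s: 34.53
position: [0.5572, 0.2605, 0.1226]
tcp_rot: [[0.016, 1.0, 0.006], [1.0, -0.016, -0.012], [-0.012, 0.006, -1.0]]
force: [0.8, 0.9, -0.4]
opening: 0.24
```

Call:
send_rows --motion '[[[0, 1, 9], 0], [[0, 1, 9], 0], [[0, 1, 8], 0], [[0, 1, 6], 0], [[0, 0, 3], 0]]'

```text
time_s: 34.95
position: [0.5566, 0.2595, 0.0805]
tcp_rot: [[0.015, 1.0, -0.003], [1.0, -0.015, -0.014], [-0.014, -0.003, -1.0]]
force: [0.1, -0.2, -0.6]
opening: 0.247
```

Call:
send_rows --motion '[[[1, 2, 0], 0], [[1, 2, 1], 0], [[0, 1, 2], 0], [[0, 0, 2], 0], [[0, 0, 1], 0]]'

```text
time_s: 35.37
position: [0.5622, 0.2618, 0.0736]
tcp_rot: [[0.015, 1.0, -0.003], [1.0, -0.015, -0.014], [-0.014, -0.003, -1.0]]
force: [-1.1, -0.4, -0.1]
opening: 0.243
```

```bash
python3 - <<'E'
from h import *
st(); o=[]
for n in ["scene","top"]:
  c=capture(n)
  u,v=proj(c,(.561,.258,.05)).astype(int); u0,v0=u-50,v-50
  o.append(cv2.resize(c["image"][v0:v0+100,u0:u0+100],(400,400),interpolation=cv2.INTER_CUBIC))
cv2.imwrite("pics/s8.png",np.hstack(o))
E
```

```text
35.3667 [0.5622 0.2618 0.0736] 
 [[ 0.0146  0.9999 -0.0031]
 [ 0.9998 -0.0147 -0.014 ]
 [-0.0141 -0.0029 -0.9999]] [-1.1485 -0.3605 -0.1001] 0.24320909844905117 [ 15.0282  41.0009  88.9325  -0.9466  50.4485 -73.526 ]
```

View pics/s8.png

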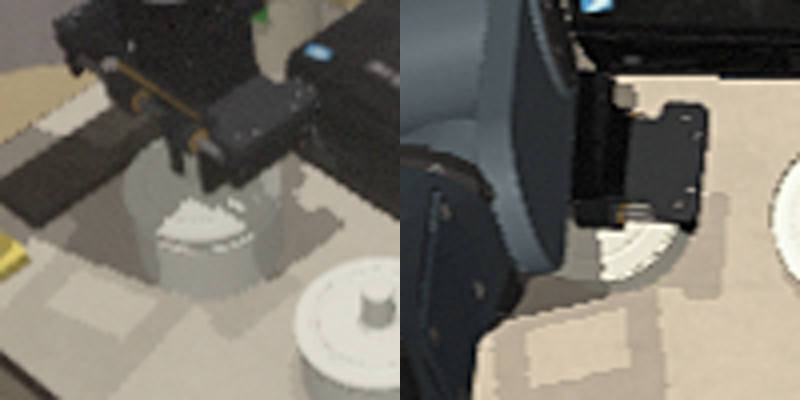

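Lid is just above the mouth and aligned. Lowering the last ~8 mm.

Call:
send_rows --motion '[[[0, 0, 2], 0], [[0, 0, 2], 0], [[0, 0, 2], 0], [[0, 0, 1], 0], [[0, 0, 0], 0]]'

```text
time_s: 35.88
position: [0.5623, 0.2617, 0.0668]
tcp_rot: [[0.015, 1.0, -0.002], [1.0, -0.015, -0.014], [-0.014, -0.002, -1.0]]
force: [-0.1, 0.9, -0.3]
opening: 0.244
```

Call:
send_rows --motion '[[[0, 0, 1], 0], [[0, 0, 0], 0], [[0, 0, 0], 0], [[0, 0, 0], 0], [[0, 0, 0], 0]]' --gripper 0.4

```text
time_s: 36.3
position: [0.5626, 0.2617, 0.0659]
tcp_rot: [[0.015, 1.0, -0.001], [1.0, -0.015, -0.014], [-0.014, -0.001, -1.0]]
force: [-0.1, -0.1, 0.1]
opening: 0.53
```

Call:
send_rows --motion '[[[0, 0, -5], 0], [[0, 0, -10], 0], [[0, 0, -15], 0], [[0, 0, -20], 0], [[0, 0, -20], 0]]'

```text
time_s: 36.72
position: [0.5596, 0.2617, 0.136]
tcp_rot: [[0.015, 1.0, -0.011], [1.0, -0.015, -0.016], [-0.016, -0.011, -1.0]]
force: [1.0, 0.2, 0.3]
opening: 0.596
```

Call:
send_rows --motion '[[[0, -8, -20], 0], [[0, -16, -18], 0], [[0, -20, -12], 0], [[0, -20, -6], 0], [[0, -12, 0], 0]]'

```text
time_s: 37.13
position: [0.4891, 0.2648, 0.205]
tcp_rot: [[0.017, 1.0, 0.008], [1.0, -0.017, -0.011], [-0.011, 0.008, -1.0]]
force: [-0.8, 0.9, 0.6]
opening: 0.598
```

Call:
send_rows --motion '[[[10, -16, -6], 0], [[16, -20, -6], 0], [[20, -20, -4], 0], [[12, -10, 0], 0], [[6, -4, 0], 0]]'

```text
time_s: 37.55
position: [0.4157, 0.3306, 0.2236]
tcp_rot: [[0.021, 1.0, 0.012], [1.0, -0.02, -0.01], [-0.01, 0.012, -1.0]]
force: [-0.6, 0.7, 0.3]
opening: 0.603
```

```bash
python3 - <<'E'
from h import *
st(); o=[]
for n in ["scene","top"]:
  c=capture(n)
  cv2.imwrite(f"pics/{n}9.png",c["image"])
  u,v=proj(c,(.561,.258,.05)).astype(int); u0,v0=u-50,v-50
  o.append(cv2.resize(c["image"][v0:v0+100,u0:u0+100],(400,400),interpolation=cv2.INTER_CUBIC))
  for k,z in dict(knob_left=.077,knob_middle=.077,knob_right=.077,notes=0,slab_drive=0,timer=0,eyepiece_center=.023).items():
    for q in place_of(n,k)[:1]: print(n,k,round(q["p"],2),at(c,q["xy"],z))
cv2.imwrite("pics/s9.png",np.hstack(o))
E
```

```text
37.55 [0.4157 0.3306 0.2236] 
 [[ 0.0206  0.9997  0.0121]
 [ 0.9997 -0.0205 -0.0098]
 [-0.0096  0.0123 -0.9999]] [-0.639   0.696   0.3099] 0.602540035665497 [ 26.9076  22.862   95.607   -0.9291  61.1716 -61.4716]
scene knob_left 0.95 [0.5571 0.2607 0.077 ]
scene knob_right 0.94 [ 0.5901 -0.1191  0.077 ]
scene notes 0.94 [0.4182 0.3819 0.    ]
scene slab_drive 0.87 [0.5737 0.4022 0.    ]
scene timer 0.61 [ 0.7297 -0.0982  0.    ]
scene eyepiece_center 0.53 [ 0.4557 -0.3498  0.023 ]
top knob_left 0.96 [0.5538 0.2674 0.077 ]
top knob_middle 0.93 [0.5497 0.0729 0.077 ]
top knob_right 0.55 [ 0.581  -0.1232  0.077 ]
top notes 0.59 [0.4171 0.3826 0.    ]
top slab_drive 0.66 [0.5639 0.3906 0.    ]
top timer 0.77 [ 0.7313 -0.101   0.    ]
top eyepiece_center 0.42 [ 0.4558 -0.3403  0.023 ]
```

View pics/s9.png

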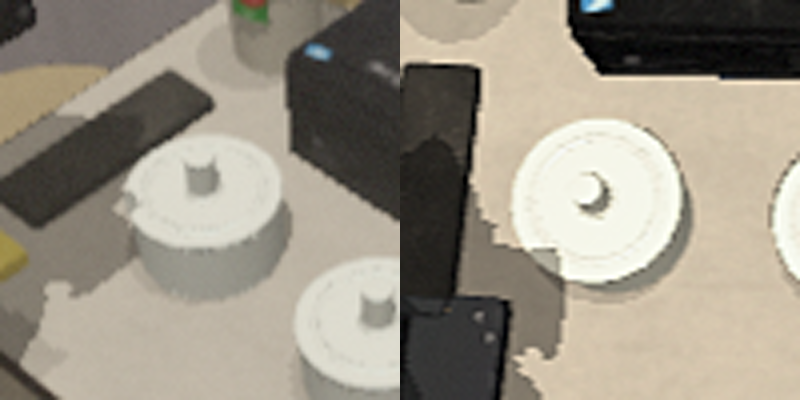

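View pics/scene9.png

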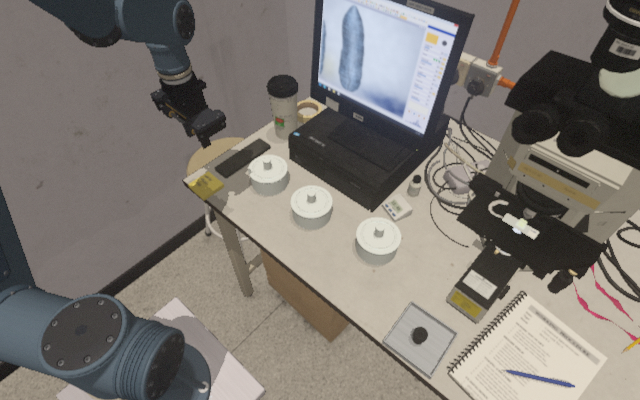

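The left lid is seated flat, with the knob at (267,161) as at the start. The eyepiece stands in the tray at (420,336), and the notes, drive and timer look unchanged. I'll settle the arm and hand in.

Call:
send_rows --motion '[[[0, 0, 0], 0], [[0, 0, 0], 0], [[0, 0, 0], 0], [[0, 0, 0], 0], [[0, 0, 0], 0]]'

```text
time_s: 38.77
position: [0.4174, 0.3294, 0.2231]
tcp_rot: [[0.022, 1.0, 0.012], [1.0, -0.022, -0.01], [-0.01, 0.012, -1.0]]
force: [-0.1, -0.0, -0.1]
opening: 0.602
```

```bash
python3 -c "
from h import *
st(); print(bot.hand_in())"
```

```text
38.7667 [0.4174 0.3294 0.2231] 
 [[ 0.0222  0.9997  0.0121]
 [ 0.9997 -0.0221 -0.0103]
 [-0.01    0.0123 -0.9999]] [-0.1036 -0.0498 -0.1145] 0.6020778140559615 [ 26.7274  22.9483  95.5467  -0.9573  61.1539 -61.5428]
the job is handed in; nothing more can be done
None
```

The eyepiece was in the leftmost tub, the first I opened. I stood it upright near the middle of the metal tray, put the lid back, and left the other two tubs closed. I handed in at 38.8 s.

**Last checks:**
- The final pictures show the left lid seated flat in its starting place and the eyepiece upright in the tray at about (0.45, −0.34).
- The sticky notes, drive and timer look where they were. The networks' positions for them scatter by about 1 cm between pictures, so that rests mostly on the pictures.
- In the last scene picture the network did not report the middle knob, but it is plainly visible there and the top camera found it.
- The largest tool force I read was about 16 N, while moving freely in the air.

**Trouble on the way:** abrupt vertical moves tilted the tool, up to about 12° while it was empty and in free air. The lid was also tilted about 4° when I set it on the table, but it settled flat. I straightened the tool before picking up the eyepiece and used gentler moves from then on.

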